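Free a blind spacer from its clamp and hold it hole-up

ROBOT

A 6-joint arm with a two-finger parallel gripper is mounted at the origin on the work surface. World frame = base frame: x ahead of the robot, y to its left, z up, the work surface at z = 0. Lengths are in m, angles in rad, forces in N, time in s.
With the tool pointing down it reaches from about 0.25 to 0.725 m from the base axis. Payload 4 kg.
Tool frame: the origin (TCP) lies midway between the tips of the shut fingers; the grasp point (between the pads) lies 19 mm behind it (bot.grip_point_offset is the distance from the TCP to the grasp point, in m); z points along the fingers, y is the line along which they close (so a half turn about z gives the same grasp; the last joint's range is limited). The gripper opens to 85 mm and grips with 20 to 120 N. Pads are 22 mm wide; open, the fingers measure 114 mm over their backs; the gripper's body (76 mm by 85 mm) begins 54 mm behind the grasp point. The pads swing forward as they close: fully open they stand 13 mm farther back than shut.
Start: joints at [-1.288, 0.241, 0.005, 1.335, 0, 1.571], TCP at [0.14, -0.48, 0.231] pointing down, gripper open.
Joint ranges: [-2.72, 2.72], [-1.05, 1.87], [-1.09, 1.28], [-1.99, 2.15], [-1.42, 1.44], [-3.14, 3.14]. Speed limits (rad/s): [2.79, 2.79, 3.14, 3.14, 3.14, 3.14].

INTERFACE

Orientations are given as a unit quaternion [x, y, z, w].
In Python, from workcell import bot gives the robot as it stands.
- The arm moves only by the tool step_arm, never from a script. Its argument "targets" is text: rows parted by semicolons, each of 7 numbers parted by spaces: the opening, from -1 (shut) to 1 (fully open), so that 0 is half open, then the shift along the world's x, y, z normalised to -1 to 1, where 1 is 0.5 m, then the turn, a rotation vector about the world's x, y, z normalised to -1 to 1, where 1 is pi/4 rad. In form: gripper x y z wx wy wz; .... A call has 1 to 10 rows; each row is the pose to reach, as a shift and turn from the pose commanded when the call began; what a row does not reach only later rows make up. A row lasts 1/12 s, in which the tool goes at most 41.7 mm and 7.16 degrees, less where a joint would pass 70% of its speed; a pose out of reach is approached as far as the arm can. A call with a number of a shift or a turn outside -1 to 1 is refused whole. A call with a gripper value outside its range is refused whole. The fingers move at their own pace and stop on an object; the grip force is fixed at half the most. Time passes only in rows, so rows that repeat a pose let the fingers close. It gives the time, the measured TCP pose, the force, the opening and the grip force at its end, in the units of the state.
- bot.get_obs(): the state, without advancing time (a new reading comes with each control period).
- bot.camera(name): name is "scene" or "top" or "wrist"; returns the picture (420x560x3 uint8, red, green, blue); there is no depth.
- bot.camera_info(name): a dict with "vertical_fov" (degrees; the focal length in pixels is half the picture's height over the tangent of half this angle, whatever the lens; pixels are square), "cx", "cy" (the principal point, pixels), "D" ([k1, k2, p1, p2, k3] as OpenCV has them; the pictures are not rectified), "pose" (4x4, takes a point from camera to world coordinates). Camera axes: x right, y up, looking along -z (the intrinsics and any distortion apply to the point x, -y, -z); pixel columns grow to the right and rows downward; lengths in m; the calibration is good to about 2 mm. A picture is of the moment at which its call begins: read the wrist's pose just before it. camera_info takes no time and is no camera call; for the wrist camera it gives the pose at the moment of the call.
- bot.job_done(): hands the job in; it is judged then, once.
The state is a dict: "clock": time; "joint_pos": joint angles; "joint_vel": joint speeds; "tau": joint torques, N m; "eef_pos": TCP position; "tool_rot": TCP orientation; "ft_force": force on the tool from outside, world axes, zero at the start; "ft_torque": the same for the moment, N m; "grip_width": finger opening in m; "grasp_force": force on a finger pad.
Only numpy, scipy, OpenCV 4.12 (cv2) and the standard library are available. Lean on these libraries where they do the work, as an engineer would, in place of code of your own. Each camera call takes 0.05 s, during which the arm holds its last target. There are 200 camera calls.

TASK

The aluminium spacer block lies on its side under the swing clamp of the holding fixture, its blind hole facing sideways out of one of its two ends. Turn the clamp's knob until the arm has swung well clear of the block, take the block off its pad, find the end with the blind hole and turn the block so that the hole faces straight up. Finish while still holding it in the gripper, steady and hole-up, at least 15 cm above the bench and touching nothing else, and leave the other things on the bench undisturbed.

Things in the scene. Friction and masses are not known exactly. Their poses are not given: they have to be found in the camera images.
- fixture: fixture screwed to the bench: dark steel base plate 210 x 110 x 8 mm with a round rest pad (38 mm across, top 24 mm above the bench) near one end and a round post (26 mm across) near the other. Origin: on the bench under the pad's centre; +x points from pad to post (axis 120 mm away), z up. Plate from x = -45 to 165 mm.
- clamp (a joint): angle (rad) of the swing clamp, which turns about the vertical post: at 0 its arm points at the pad, over the middle of the block; it grows counter-clockwise seen from above (arm towards the fixture's -y side) to a stop at 1.6, the arm then about square to the fixture. Friction about 0.12 N m; it stays where it is left.
- clamp_tip (a point): end of the clamp arm, on its top face, 78 mm above the bench. The arm is a flat steel bar 22 mm wide and 8 mm thick, reaching 125 mm from the post axis; its underside is 2 mm above the block. This point's -x axis points along the arm, away from the post.
- clamp_grip (a point): gripping point of the clamp's knob, on the post axis, 99 mm above the bench. The knob is an upright black bar on top of the clamp, 46 mm long, 12 mm thick, 78 to 110 mm above the bench. Turns with the clamp: its x axis lies along the knob's length, its -x axis along the arm, z up.
- spacer: blind spacer: plain aluminium block 44 x 44 mm in section, 56 mm long, about 0.24 kg, lying on a long side on the pad, overhanging it, centre (origin) 46 mm above the bench. Its +x axis is the long axis, out of the end with the blind hole; the other end is closed. At the start the hole faces sideways, within 60 degrees of straight away from the post.
- spacer_hole (a point): centre of the mouth of the block's blind hole (26 mm across, 36 mm deep), 28 mm from the block's centre; its x axis points out of the hole
- bearing: small steel ball bearing, 26 mm across, 8 mm high, lying on the fixture's base plate; bystander
- big_bearing: steel bearing ring, 52 mm across, 15 mm high, flat on the bench; bystander
- screwdriver: screwdriver lying on the bench; bystander
- wrench: steel wrench lying on the bench; bystander
- gear_blank: turned steel blank, disc 48 mm across with a 22 mm hub, 30 mm high in all; bystander
- stick: square wooden stick 160 x 14 x 14 mm lying on the bench; bystander
- glasses: safety glasses, 140 mm wide, 45 mm high, standing on the bench; bystander
There are look-alikes about, which are no part of the job. What is shaped like the spacer but pink is not meant.

How it is judged:
By the outcome, as a careful person would: the job done as asked, in the order asked, and still so for the second after the job is handed in, while the arm keeps its last pose, push and grip.
It also fails if it takes over 48 s, if anything falls off the work surface, if the arm or the gripper's body presses on something with over 40 N, if the wrist force passes 120 N, or if a joint passes its speed limit or range.

## Working session

There is one attempt and no reset: what is moved stays moved. The work goes in short steps, Python scripts to look and compute and a tool call to move; the robot and the scene stay as the last step left them, time stands still between calls to the robot, and variables do not carry over. Pictures are saved under pics/ and viewed, at most 10 in all, crops included, and the job is handed in when it is done.

Besides the shell and the picture viewer there is one more tool, called after "Call:" by a JSON object that holds its "fn" and its "kwargs". step_arm: Moves the arm, as the interface text tells. Scaled input: -1 to 1 covers 0.5 m each way for a shift and pi/4 rad each way for a turn. Its arguments: {"type":"object","properties":{"targets":{"type":"string"}},"required":["targets"]}

```bash
ls; mkdir -p pics; python3 - <<'E'
from workcell import bot
import cv2
o=bot.get_obs(); print({k:o[k] for k in ['clock','eef_pos','tool_rot','grip_width']}, bot.grip_point_offset)
for n in ['scene','top']:
    cv2.imwrite(f'pics/{n}0.png',bot.camera(n)[:,:,::-1]); i=bot.camera_info(n); print(n,i)
print(bot.camera_info('wrist'))
E
```

```text
pics
{'clock': 0.0, 'eef_pos': array([ 0.13933768, -0.47952942,  0.23041349]), 'tool_rot': array([ 9.90017948e-01,  1.40937442e-01, -1.47084097e-04, -1.03824277e-03]), 'grip_width': 0.0855131815615749} 0.0187
scene {'vertical_fov': 56.33543500300537, 'cx': 277.22482015823743, 'cy': 211.3255842121653, 'D': array([-0.10238189,  0.        ,  0.        ,  0.        ,  0.        ]), 'pose': array([[-0.83682057, -0.46938428,  0.28179731,  0.81493007],
       [ 0.5474632 , -0.71375027,  0.43685764,  0.44287634],
       [-0.0039212 ,  0.51984511,  0.85425153,  0.96836422],
       [ 0.        ,  0.        ,  0.        ,  1.        ]])}
top {'vertical_fov': 49.06696762386134, 'cx': 280.9213262972479, 'cy': 212.41563076474674, 'D': array([-0.05869548,  0.        ,  0.        ,  0.        ,  0.        ]), 'pose': array([[-0.0207529 ,  0.99089539, -0.13302498,  0.42758711],
       [-0.99930536, -0.01643916,  0.03344479,  0.01639947],
       [ 0.03095347,  0.13362666,  0.99054823,  1.03448133],
       [ 0.        ,  0.        ,  0.        ,  1.        ]])}
{'vertical_fov': 64.94297380235405, 'cx': 274.6194268634707, 'cy': 216.93757067046138, 'D': array([-0.07002106,  0.        ,  0.        ,  0.        ,  0.        ]), 'pose': array([[ 0.27961691,  0.92375797,  0.26169754,  0.20518252],
       [-0.96011078,  0.26939658,  0.07491841, -0.46031793],
       [-0.00129394, -0.27220709,  0.96223782,  0.37319978],
       [ 0.        ,  0.        ,  0.        ,  1.        ]])}
```

View pics/scene0.png

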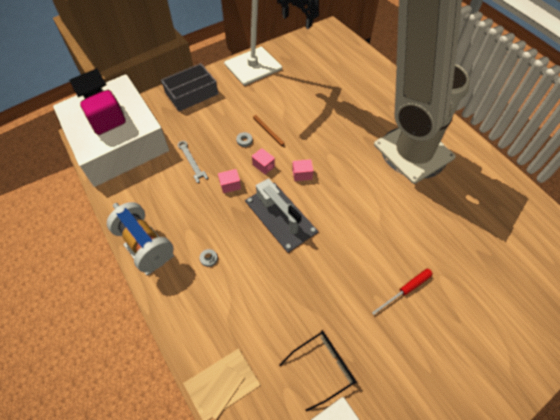

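View pics/top0.png

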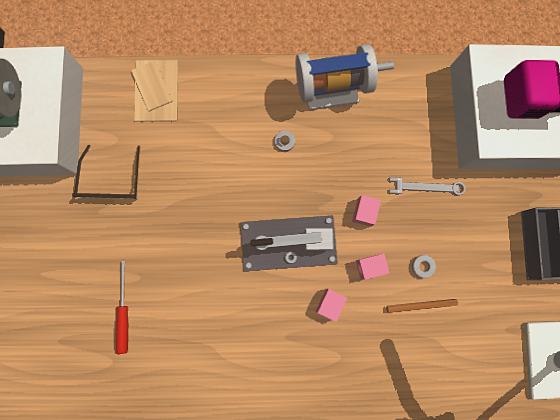

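The fixture is in the middle of the top view: the knob and post are near (262,242), the block near (320,239), and the small bearing at (291,257). Three pink decoys sit to the right. I'll enlarge the fixture.

```bash
python3 - <<'E'
import cv2
a=cv2.imread('pics/top0.png')[205:285,230:350]; a=cv2.resize(a,None,fx=6.6,fy=6.6,interpolation=cv2.INTER_CUBIC)
cv2.imwrite('pics/c1.png',a[:528,:792])
E
cat > h.py <<'E'
from workcell import bot
import numpy as np, cv2
def K(i):
    f=210/np.tan(np.radians(i['vertical_fov']/2)); return np.array([[f,0,i['cx']],[0,f,i['cy']],[0,0,1]])
def px2w(i,uv,z):
    n=cv2.undistortPoints(np.array([[uv]],float),K(i),i['D'])[0,0]
    P=i['pose']; d=P[:3,:3]@[n[0],-n[1],-1]; o=P[:3,3]
    return o+d*(z-o[2])/d[2]
def w2px(i,p):
    P=i['pose']; q=(np.atleast_2d(p)-P[:3,3])@P[:3,:3]*[1,-1,-1]
    return cv2.projectPoints(q,np.zeros(3),np.zeros(3),K(i),i['D'])[0][:,0]
E
```

```text
(no output)
```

View pics/c1.png

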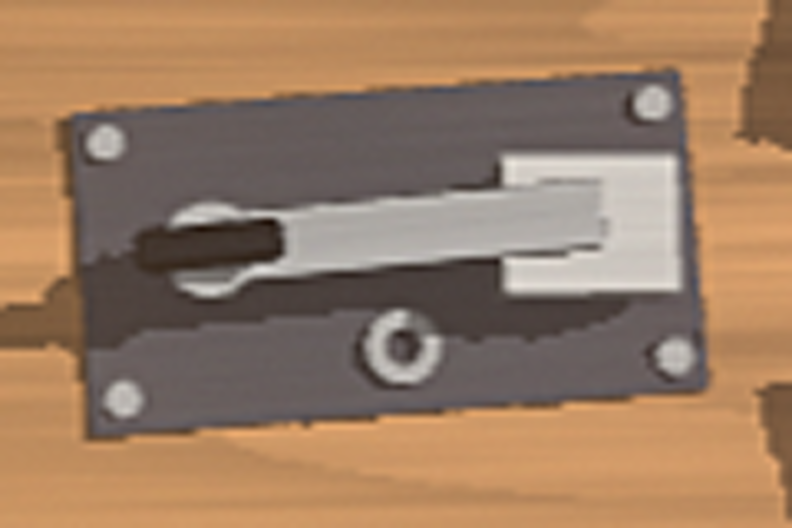

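The enlarged crop gives pixels for the plate corners, the block top, whose long side runs along world y, and the knob from (135,250) to (283,238).

```bash
python3 - <<'E'
from h import *
i=bot.camera_info('top')
g=lambda x,y,z:px2w(i,(230+x/6.6-.4,205+y/6.6-.4),z)
pl=np.array([g(*c,.008) for c in [(70,117),(680,70),(707,388),(90,437)]])
bl=np.array([g(*c,.068) for c in [(501,154),(678,154),(682,291),(503,296)]])
print(pl.round(4),np.linalg.norm(pl-np.roll(pl,-1,0),axis=1)); print(bl.round(4),np.linalg.norm(bl-np.roll(bl,-1,0),axis=1))
c=pl.mean(0); u=(pl[0]+pl[3]-pl[1]-pl[2])/2; u/=np.linalg.norm(u)
print('c',c,'u(+x fixture)',u,np.degrees(np.arctan2(u[1],u[0])))
print('post',c+u*.06,'pad',c-u*.06)
k=np.array([g(*q,.110) for q in [(136,250),(283,238)]]);print('knob',k,k.mean(0))
print('armtip',g(603,214,.078),'bear',g(402,347,.016))
print('block c',bl.mean(0)); v=(bl[1]+bl[2]-bl[0]-bl[3]);print(np.degrees(np.arctan2(v[1],v[0])))
for n,(x,y,z) in dict(gear=(285,142,.02),pink1=(367,210,.04),pink2=(373,267,.04),pink3=(331,305,.04),big=(424,267,.01)).items(): print(n,px2w(i,(x,y),z).round(3))
E
```

```text
[[ 0.5445  0.0735  0.008 ]
 [ 0.5571 -0.135   0.008 ]
 [ 0.4486 -0.1404  0.008 ]
 [ 0.4365  0.0678  0.008 ]] [0.20888482 0.10862093 0.20858867 0.10817407]
[[ 0.5234 -0.0676  0.068 ]
 [ 0.5224 -0.1246  0.068 ]
 [ 0.4784 -0.1243  0.068 ]
 [ 0.478  -0.067   0.068 ]] [0.05700977 0.04396771 0.05736098 0.04545057]
c [ 0.49671232 -0.03353661  0.008     ] u(+x fixture) [-0.05920817  0.99824566  0.        ] 93.39436360996638
post [0.49315983 0.02635813 0.008     ] pad [ 0.50026482 -0.09343135  0.008     ]
knob [[0.49187275 0.04813746 0.11      ]
 [0.49471307 0.00336105 0.11      ]] [0.49329291 0.02574926 0.11      ]
armtip [ 0.50274572 -0.09855979  0.078     ] bear [ 0.46428452 -0.03709954  0.016     ]
block c [ 0.50053986 -0.09585131  0.068     ]
-90.28556821547932
gear [ 0.725 -0.031  0.02 ]
pink1 [ 0.563 -0.207  0.04 ]
pink2 [ 0.438 -0.214  0.04 ]
pink3 [ 0.36 -0.12  0.04]
big [ 0.436 -0.337  0.01 ]
```

Call:
{"fn": "step_arm", "kwargs": {"targets": "1 0.58 0.4 -0.08 0 0 0.9;1 0.58 0.4 -0.08 0 0 0.9;1 0.58 0.4 -0.08 0 0 0.9;1 0.58 0.4 -0.08 0 0 0.9;1 0.58 0.4 -0.08 0 0 0.9;1 0.58 0.4 -0.08 0 0 0.9;1 0.58 0.4 -0.08 0 0 0.9;1 0.58 0.4 -0.08 0 0 0.9;1 0.58 0.4 -0.08 0 0 0.9;1 0.58 0.4 -0.08 0 0 0.9"}}

```text
clock: 0.93
eef_pos: [0.4324, -0.277, 0.1899]
tool_rot: [0.879, 0.478, 0.0, -0.001]
ft_force: [0.1, -0.1, 0.5]
grip_width: 0.0853
grasp_force: 0.0
```

```bash
python3 - <<'E'
from h import *
from scipy.spatial.transform import Rotation as R
o=bot.get_obs();i=bot.camera_info('wrist'); im=bot.camera('wrist'); cv2.imwrite('pics/w1.png',im[:,:,::-1])
print(o['clock'],o['eef_pos'],o['joint_pos'].round(3),R.from_quat(o['tool_rot']).as_matrix().round(3))
print(w2px(i,[[.5,-.124,.046],[.493,.026,.1]]))
E
```

```text
0.9333 [ 0.43241534 -0.27700521  0.18994101] [-5.710e-01  2.900e-01 -3.800e-02  1.244e+00  1.000e-03  1.575e+00] [[ 0.544  0.839 -0.   ]
 [ 0.839 -0.544  0.002]
 [ 0.001 -0.001 -1.   ]]
[[ 241.73453724   -0.82872842]
 [  99.22442306 -206.97818835]]
```

View pics/w1.png

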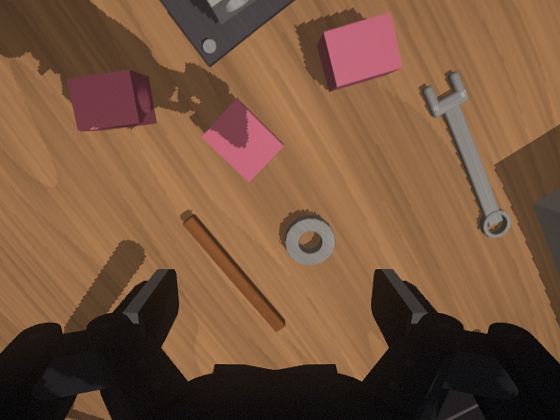

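The block's near end sits just above the top edge of the frame, around (240,0). I'll shift toward it and look again on the way to the knob.

Call:
{"fn": "step_arm", "kwargs": {"targets": "1 0.02 0.12 0.06 0 0 0;1 0.02 0.12 0.06 0 0 0;1 0.02 0.12 0.06 0 0 0"}}

```text
clock: 1.23
eef_pos: [0.44, -0.2183, 0.2236]
tool_rot: [0.879, 0.476, 0.001, 0.001]
ft_force: [0.5, -0.1, 0.6]
grip_width: 0.0852
grasp_force: 0.0
```

```bash
python3 - <<'E'
from h import *
i=bot.camera_info('wrist'); im=bot.camera('wrist'); 
p=w2px(i,[[.5,-.124,.046],[.5,-.096,.068],[.493,.026,.1]]);print(p)
x,y=p[0].astype(int); x0=max(0,x-130);y0=max(0,y-100)
cv2.imwrite('pics/w2.png',cv2.resize(im[y0:y0+200,x0:x0+260,::-1],None,fx=3,fy=3,interpolation=cv2.INTER_CUBIC)); print(x0,y0)
E
```

```text
[[ 273.17408133   76.12459159]
 [ 254.73304512   42.94490564]
 [ 149.03362626 -108.71708466]]
143 0
```

View pics/w2.png

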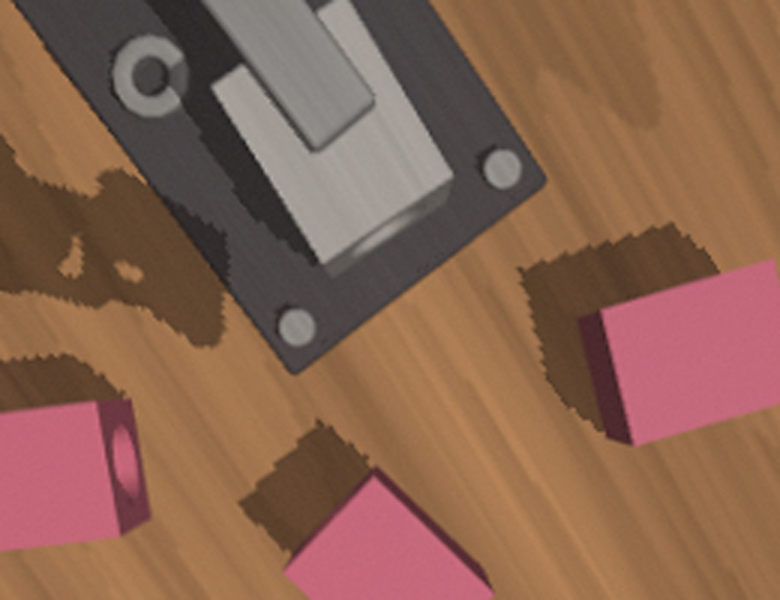

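The block's near (−y) end shows the rim of the hole, a bright arc at about (400,230) in the crop, so the hole faces −y. Next I'll go above the knob.

Call:
{"fn": "step_arm", "kwargs": {"targets": "1 0.106 0.489 -0.12 0 0 0.809;1 0.106 0.489 -0.12 0 0 0.809;1 0.106 0.489 -0.12 0 0 0.809;1 0.106 0.489 -0.12 0 0 0.809;1 0.106 0.489 -0.12 0 0 0.809;1 0.106 0.489 -0.12 0 0 0.809;1 0.106 0.489 -0.12 0 0 0.809;1 0.106 0.489 -0.12 0 0 0.809;1 0.106 0.489 -0.12 0 0 0.809"}}

```text
clock: 2.03
eef_pos: [0.4921, 0.0231, 0.1608]
tool_rot: [0.688, 0.726, -0.001, -0.0]
ft_force: [0.2, 0.3, 0.3]
grip_width: 0.0859
grasp_force: 0.0
```

```bash
python3 - <<'E'
from h import *
from scipy.spatial.transform import Rotation as R
o=bot.get_obs();m=R.from_quat(o['tool_rot']).as_matrix()
print(o['eef_pos'],o['joint_pos'].round(3),m.round(3),np.degrees(np.arctan2(m[1,1],m[0,1])))
i=bot.camera_info('wrist'); im=bot.camera('wrist');cv2.imwrite('pics/w3.png',im[:,:,::-1])
print(w2px(i,[[.4919,.0481,.11],[.4947,.0034,.11]]))
E
```

```text
[0.49205447 0.02308006 0.16079534] [ 4.800e-02  2.700e-01 -1.440e-01  1.158e+00 -1.000e-03  1.565e+00] [[-0.053  0.999 -0.001]
 [ 0.999  0.053 -0.001]
 [-0.001 -0.002 -1.   ]] 3.0644669264778353
[[277.44906295 199.95312913]
 [277.87453004 268.39332597]]
```

View pics/w3.png

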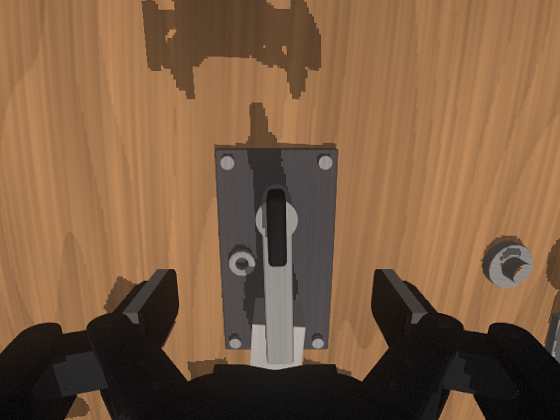

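The knob appears at (277,188–267), matching the prediction within a few mm. Now I'll descend and close.

Call:
{"fn": "step_arm", "kwargs": {"targets": "1 0.002 0.006 -0.08 0 0 0;1 0.002 0.006 -0.154 0 0 0;1 0.002 0.006 -0.154 0 0 0;-1 0.002 0.006 -0.154 0 0 0;-1 0.002 0.006 -0.154 0 0 0;-1 0.002 0.006 -0.154 0 0 0;-1 0.002 0.006 -0.154 0 0 0;-1 0.002 0.006 -0.154 0 0 0;-1 0.002 0.006 -0.154 0 0 0;-1 0.002 0.006 -0.154 0 0 0"}}

```text
clock: 2.92
eef_pos: [0.4929, 0.0273, 0.0856]
tool_rot: [0.688, 0.726, -0.0, -0.0]
ft_force: [-5.1, -1.3, 8.7]
grip_width: 0.0108
grasp_force: 59.9
```

Call:
{"fn": "step_arm", "kwargs": {"targets": "-1 0 0 0 0 0 0;-1 0 0 0 0 0 0;-1 0 0 0 0 0 0"}}

```text
clock: 3.17
eef_pos: [0.4929, 0.0273, 0.0856]
tool_rot: [0.688, 0.726, -0.0, 0.0]
ft_force: [-4.4, -1.2, 9.7]
grip_width: 0.0109
grasp_force: 59.9
```

Call:
{"fn": "step_arm", "kwargs": {"targets": "-1 0 0 0.003 0 0 0.12;-1 0 0 0.003 0 0 0.25;-1 0 0 0.003 0 0 0.37;-1 0 0 0.003 0 0 0.5;-1 0 0 0.003 0 0 0.62;-1 0 0 0.003 0 0 0.75;-1 0 0 0.003 0 0 0.88;-1 0 0 0.003 0 0 1;-1 0 0 0.003 0 0 1"}}

```text
clock: 3.92
eef_pos: [0.4923, 0.0271, 0.0857]
tool_rot: [0.357, 0.934, -0.001, -0.001]
ft_force: [-3.3, -0.7, -0.7]
grip_width: 0.0105
grasp_force: 60.3
```

Call:
{"fn": "step_arm", "kwargs": {"targets": "-1 0 0 0 0 0 0.12;-1 0 0 0 0 0 0.25;-1 0 0 0 0 0 0.37;-1 0 0 0 0 0 0.5;-1 0 0 0 0 0 0.62;-1 0 0 0 0 0 0.75;-1 0 0 0 0 0 0.88;-1 0 0 0 0 0 0.95;-1 0 0 0 0 0 0.95"}}

```text
clock: 4.67
eef_pos: [0.4922, 0.0266, 0.0857]
tool_rot: [-0.007, 1.0, -0.001, -0.001]
ft_force: [-5.3, -2.2, 1.0]
grip_width: 0.0109
grasp_force: 60.5
```

```bash
python3 - <<'E'
from h import *
o=bot.get_obs();print(o['eef_pos'],o['joint_pos'].round(3),o['ft_force'],o['ft_torque'])
cv2.imwrite('pics/t2.png',cv2.resize(bot.camera('top')[180:310,210:380,::-1],None,fx=4,fy=4))
E
```

```text
[0.4921573  0.02660528 0.08565185] [ 0.055  0.344 -0.256  0.973 -0.002  0.042] [-5.34869896 -2.16578707  1.01229998] [-0.58652753  0.66393693  0.06553487]
```

View pics/t2.png

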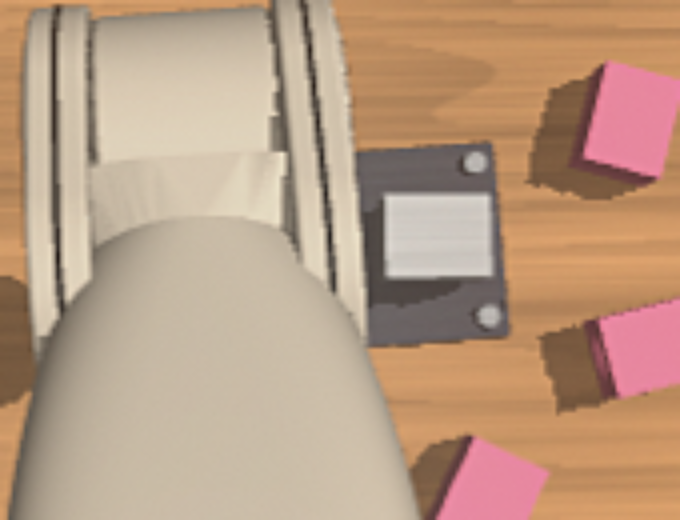

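The clamp arm is clear and the block hasn't moved: its top is centred at (439,235) in the crop. I'll open, lift, move over the block and turn back.

Call:
{"fn": "step_arm", "kwargs": {"targets": "1 0 0 0 0 0 0;1 0 0 0 0 0 0;1 0 0 0 0 0 0;1 0 0 0 0 0 0;1 0 0 0 0 0 0;1 0 0 0.08 0 0 0;1 0 0 0.16 0 0 0;1 0 0 0.2 0 0 0"}}

```text
clock: 5.38
eef_pos: [0.4954, 0.0276, 0.19]
tool_rot: [-0.007, 1.0, 0.0, 0.003]
ft_force: [1.1, 0.7, -0.4]
grip_width: 0.0852
grasp_force: 0.0
```

Call:
{"fn": "step_arm", "kwargs": {"targets": "1 0.016 -0.245 0 0 0 -1;1 0.016 -0.245 0 0 0 -1;1 0.016 -0.245 0 0 0 -1;1 0.016 -0.245 0 0 0 -1;1 0.016 -0.245 0 0 0 -1;1 0.016 -0.245 0 0 0 -1;1 0.016 -0.245 0 0 0 -1;1 0.016 -0.245 0 0 0 -1"}}

```text
clock: 6.05
eef_pos: [0.5017, -0.0953, 0.1859]
tool_rot: [0.376, 0.926, 0.0, 0.0]
ft_force: [0.1, -1.0, 0.7]
grip_width: 0.0857
grasp_force: 0.0
```

Call:
{"fn": "step_arm", "kwargs": {"targets": "1 0 0 0 0 0 -1;1 0 0 0 0 0 -1;1 0 0 0 0 0 -1;1 0 0 0 0 0 -1;1 0 0 0 0 0 -1;1 0 0 0 0 0 -1;1 0 0 0 0 0 -1;1 0 0 0 0 0 -1"}}

```text
clock: 6.72
eef_pos: [0.5017, -0.0949, 0.1859]
tool_rot: [0.702, 0.713, 0.0, 0.0]
ft_force: [0.8, -0.2, 0.0]
grip_width: 0.0856
grasp_force: 0.0
```

```bash
python3 - <<'E'
from h import *
from scipy.spatial.transform import Rotation as R
o=bot.get_obs();m=R.from_quat(o['tool_rot']).as_matrix()
print(o['eef_pos'],o['joint_pos'].round(3),m[:,2].round(3),np.degrees(np.arctan2(m[1,1],m[0,1])))
i=bot.camera_info('wrist'); im=bot.camera('wrist')
print(w2px(i,[[.5234,-.0676,.068],[.5224,-.1246,.068],[.4784,-.1243,.068],[.478,-.067,.068]]))
cv2.imwrite('pics/w4.png',im[:,:,::-1])
E
```

```text
[ 0.50165833 -0.09494136  0.18585283] [-0.187  0.285 -0.055  1.23   0.     1.368] [ 0.  0. -1.] 0.9023066097254309
[[302.99667053 178.77659203]
 [299.13133569 245.95602255]
 [246.89183832 244.82491043]
 [245.92888602 177.10571711]]
```

View pics/w4.png

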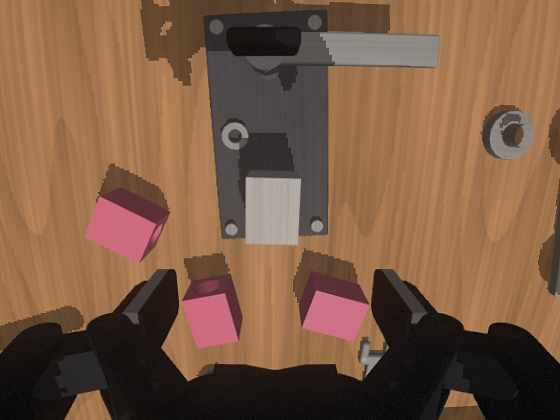

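The block top spans (246–300, 178–244), which matches the prediction. The +y end shows closed, and the clamp arm is at about 90°. Now I'll descend and grasp.

Call:
{"fn": "step_arm", "kwargs": {"targets": "1 -0.002 -0.002 -0.08 0 0 -0.027;1 -0.002 -0.002 -0.16 0 0 -0.027;1 -0.002 -0.002 -0.24 0 0 -0.027;1 -0.002 -0.002 -0.312 0 0 -0.027;1 -0.002 -0.002 -0.312 0 0 -0.027;-1 -0.002 -0.002 -0.312 0 0 -0.027;-1 -0.002 -0.002 -0.312 0 0 -0.027;-1 -0.002 -0.002 -0.312 0 0 -0.027;-1 -0.002 -0.002 -0.312 0 0 -0.027;-1 -0.002 -0.002 -0.312 0 0 -0.027"}}

```text
clock: 7.6
eef_pos: [0.5026, -0.0966, 0.0328]
tool_rot: [0.709, 0.705, 0.001, 0.002]
ft_force: [-0.8, 0.0, 8.3]
grip_width: 0.0436
grasp_force: 62.4
```

Call:
{"fn": "step_arm", "kwargs": {"targets": "-1 0 0 0 0 0 0;-1 0 0 0 0 0 0;-1 0 0 0.02 0 0 0;-1 0 0 0.06 0 0 0;-1 0 0 0.12 0 0 0;-1 0 0 0.2 0 0 0;-1 0 0 0.28 0 0 0;-1 0 0 0.36 0 0 0;-1 0 0 0.44 0 0 0;-1 0 0 0.5 0 0 0"}}

```text
clock: 8.43
eef_pos: [0.5008, -0.0961, 0.2849]
tool_rot: [0.709, 0.705, 0.002, 0.002]
ft_force: [1.3, -0.2, -2.9]
grip_width: 0.0428
grasp_force: 61.7
```

The block is held. I'll turn it about the vertical until the hole points radially outward, then pitch it up.

Call:
{"fn": "step_arm", "kwargs": {"targets": "-1 0 0 0.1 0 0 1;-1 0 0 0.1 0 0 1;-1 0 0 0.1 0 0 1;-1 0 0 0.1 0 0 1;-1 0 0 0.1 0 0 1;-1 0 0 0.1 0 0 1;-1 0 0 0.1 0 0 1"}}

```text
clock: 9.02
eef_pos: [0.5, -0.096, 0.3309]
tool_rot: [0.383, 0.924, 0.0, 0.0]
ft_force: [-0.6, -0.5, -4.1]
grip_width: 0.0433
grasp_force: 61.9
```

Call:
{"fn": "step_arm", "kwargs": {"targets": "-1 0 0 0 0 0 0.764;-1 0 0 0 0 0 0.764;-1 0 0 0 0 0 0.764;-1 0 0 0 0 0 0.764;-1 0 0 0 0 0 0.764;-1 0 0 0 0 0 0.764"}}

```text
clock: 9.52
eef_pos: [0.5001, -0.096, 0.3308]
tool_rot: [0.095, 0.995, 0.0, 0.0]
ft_force: [-0.0, 0.8, -2.9]
grip_width: 0.0432
grasp_force: 61.8
```

```bash
python3 - <<'E'
from h import *
from scipy.spatial.transform import Rotation as R
o=bot.get_obs();m=R.from_quat(o['tool_rot']).as_matrix()
print(o['eef_pos'],o['joint_pos'].round(3),m.round(3),o['grip_width'])
print('hole yaw', np.degrees(np.arctan2(-m[1,0],-m[0,0])))
E
```

```text
[ 0.50007387 -0.09601456  0.33079432] [-0.19   0.241  0.261  1.59   0.     0.   ] [[-0.982  0.189  0.001]
 [ 0.189  0.982 -0.   ]
 [-0.001  0.    -1.   ]] 0.04318204218134172
hole yaw -10.881225055127029
```

Call:
{"fn": "step_arm", "kwargs": {"targets": "-1 0.14 -0.026 0 -0.189 -0.982 0;-1 0.14 -0.026 0 -0.189 -0.982 0;-1 0.14 -0.026 0 -0.189 -0.982 0;-1 0.14 -0.026 0 -0.189 -0.982 0;-1 0.14 -0.026 0 -0.189 -0.982 0;-1 0.14 -0.026 0 -0.189 -0.982 0;-1 0.14 -0.026 0 -0.189 -0.982 0;-1 0.14 -0.026 0 -0.189 -0.982 0"}}

```text
clock: 10.18
eef_pos: [0.5651, -0.108, 0.3246]
tool_rot: [0.09, 0.921, -0.035, 0.378]
ft_force: [-0.6, 1.2, -3.7]
grip_width: 0.0436
grasp_force: 61.9
```

Call:
{"fn": "step_arm", "kwargs": {"targets": "-1 0 0 0 -0.189 -0.982 0;-1 0 0 0 -0.189 -0.982 0;-1 0 0 0 -0.189 -0.982 0;-1 0 0 0 -0.189 -0.982 0;-1 0 0 0 -0.189 -0.982 0;-1 0 0 0 -0.189 -0.982 0;-1 0 0 0 -0.189 -0.982 0;-1 0 0 0 -0.189 -0.982 0;-1 0 0 0 -0.189 -0.982 0"}}

```text
clock: 10.93
eef_pos: [0.6033, -0.1153, 0.3484]
tool_rot: [0.07, 0.718, -0.065, 0.689]
ft_force: [0.8, 0.8, -3.4]
grip_width: 0.0434
grasp_force: 62.1
```

```bash
python3 - <<'E'
from h import *
from scipy.spatial.transform import Rotation as R
o=bot.get_obs();m=R.from_quat(o['tool_rot']).as_matrix()
print(o['eef_pos'],o['joint_pos'].round(3),abs(o['joint_vel']).max(),o['ft_force'],m.round(3),o['grip_width'])
i=bot.camera_info('top');p=w2px(i,o['eef_pos'])[0].astype(int);print(p)
y0=max(0,p[1]-75);x0=p[0]-100
a=bot.camera('top')[y0:y0+150,x0:x0+200,::-1]
b=bot.camera('scene')[120:270,180:380,::-1]
cv2.imwrite('pics/f.png',cv2.resize(np.hstack([a,b]),None,fx=2,fy=2,interpolation=cv2.INTER_CUBIC))
E
```

```text
[ 0.60330009 -0.11530582  0.34835865] [-0.188  0.136 -1.082 -1.176 -0.002  0.004] 2.206322010996712 [ 0.77971882  0.80303811 -3.35296659] [[-0.04   0.189  0.981]
 [ 0.011  0.982 -0.189]
 [-0.999  0.003 -0.041]] 0.043410607235626314
[350 157]
```

View pics/f.png

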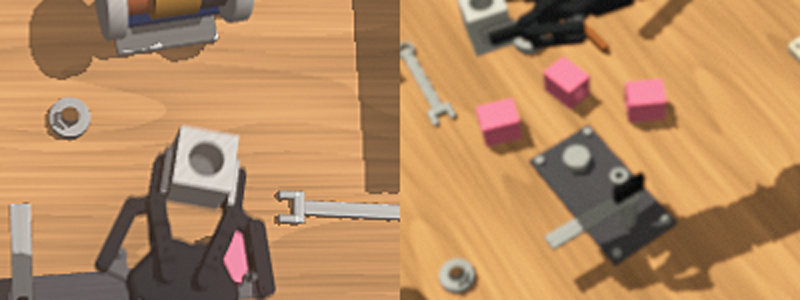

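The top view shows the hole facing up, at (207,157). Joint 3 is close to its range limit, though, so I'll move outward and settle.

Call:
{"fn": "step_arm", "kwargs": {"targets": "-1 0.04 -0.008 0.02 0 0 0;-1 0.08 -0.016 0.04 0 0 0;-1 0.12 -0.024 0.04 0 0 0;-1 0.12 -0.024 0.04 0 0 0;-1 0.12 -0.024 0.04 0 0 0;-1 0.12 -0.024 0.04 0 0 0"}}

```text
clock: 11.53
eef_pos: [0.6619, -0.1271, 0.3674]
tool_rot: [0.069, 0.72, -0.065, 0.688]
ft_force: [0.1, -0.1, -2.7]
grip_width: 0.0432
grasp_force: 61.9
```

```bash
python3 - <<'E'
from h import *
from scipy.spatial.transform import Rotation as R
o=bot.get_obs();m=R.from_quat(o['tool_rot']).as_matrix()
print(o['eef_pos'],o['joint_pos'].round(3),abs(o['joint_vel']).max(),o['ft_force'],m.round(3),o['grip_width'])
E
```

```text
[ 0.66193694 -0.12710361  0.36741222] [-1.890e-01  1.600e-01 -9.220e-01 -1.035e+00 -1.000e-03  2.000e-03] 0.03280586159487904 [ 0.0721947  -0.09624676 -2.6795036 ] [[-0.045  0.189  0.981]
 [ 0.011  0.982 -0.189]
 [-0.999  0.002 -0.046]] 0.043224115427992094
```

Call:
{"fn": "step_arm", "kwargs": {"targets": "-1 0 0 0 -0.011 -0.057 0;-1 0 0 0 -0.011 -0.057 0;-1 0 0 0 -0.011 -0.057 0;-1 0 0 0 -0.011 -0.057 0;-1 0 0 0 -0.011 -0.057 0;-1 0 0 0 -0.011 -0.057 0"}}

```text
clock: 12.03
eef_pos: [0.6619, -0.1271, 0.3678]
tool_rot: [0.068, 0.703, -0.067, 0.704]
ft_force: [0.2, 0.2, -2.3]
grip_width: 0.0435
grasp_force: 62.1
```

```bash
python3 - <<'E'
from h import *
from scipy.spatial.transform import Rotation as R
o=bot.get_obs();m=R.from_quat(o['tool_rot']).as_matrix()
print(o['eef_pos'],o['joint_pos'].round(3),abs(o['joint_vel']).max(),m[:,[0,2]].round(3),o['grip_width'])
im=bot.camera('wrist').copy();i=bot.camera_info('wrist')
c=o['eef_pos']-m[:,2]*.014; h=-m[:,0]
q=np.array([c+h*s*.028+m[:,1]*a*.022+m[:,2]*b*.022 for s in(1,-1) for a,b in[(1,1),(1,-1),(-1,-1),(-1,1)]])
for p in w2px(i,q[:4]).round().astype(int): cv2.circle(im,tuple(map(int,p)),2,(255,0,0),-1)
t=bot.camera('top').copy();it=bot.camera_info('top')
for k,p in enumerate(w2px(it,q).round().astype(int)): cv2.circle(t,tuple(map(int,p)),1,(255,0,0) if k<4 else (0,255,0),-1)
x,y=w2px(it,c)[0].astype(int);y0=max(0,y-50)
t=cv2.resize(t[y0:y0+105,x-70:x+70],(400,300),interpolation=cv2.INTER_CUBIC)
cv2.imwrite('pics/g.png',np.hstack([t,cv2.resize(im,(400,300))])[:,:,::-1])
E
```

```text
[ 0.66191283 -0.12710139  0.36775126] [-1.89e-01  2.14e-01 -9.44e-01 -1.16e+00 -1.00e-03  2.00e-03] 0.008832279911488643 [[ 0.001  0.982]
 [ 0.001 -0.189]
 [-1.     0.001]] 0.04351309658068836
```

View pics/g.png

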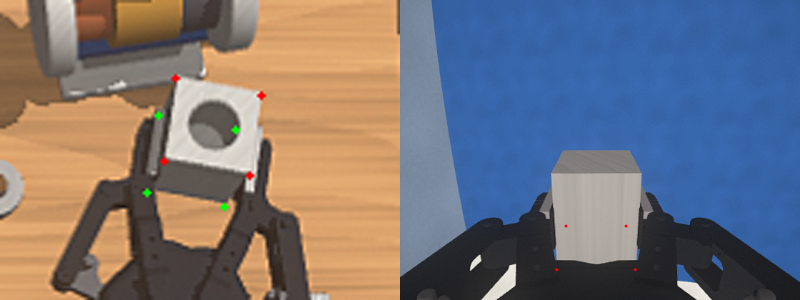

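The top view shows the hole facing straight up at (213,124), with the block corners on the predicted upright pose. The wrist view, from below, shows the closed end, and the arm is steady. Handing in.

```bash
python3 -c "
from workcell import bot
print(bot.job_done())"
```

```text
the job is handed in; nothing more can be done
None
```

I handed the job in at about 12 s of the 48 s allowed, with the clamp swung about 90° clear and the block held steady, hole straight up, about 0.37 m above the bench; the last pictures showed nothing else disturbed, though no verdict came back.

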